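# Load the charging dock with the battery pack that fits

## Robot

A 6-joint arm with a two-finger parallel gripper is mounted at the origin on the work surface. World frame = base frame: x ahead of the robot, y to its left, z up, the work surface at z = 0. Lengths are in mm, angles in rad, forces in N, time in s.
With the tool pointing down it reaches from about 350 to 975 mm from the base axis. Payload 7.1 kg.
Tool frame: the origin (TCP) lies on the centre line of the jaws, within the pads' length; the fingertips stand 17 mm ahead of it and the grasp point (between the pads) lies 2 mm behind it; z points along the fingers, y is the direction in which the jaws open and shut (so a half turn about z gives the same grasp; the last joint's range is limited). The gripper opens to 88 mm and grips with 3 to 60 N. Pads are 20 mm wide; open, the fingers measure 115 mm over their backs; the gripper's body (75 mm by 178 mm) begins 61 mm behind the grasp point.
Start: joints at [-1.152, 0.423, 1.63, -0, 1.089, -0.019], TCP at [264.982, -566.029, 239.675] pointing down, gripper open.
Joint ranges: [-3, 3], [-0.9, 2.11], [0.09, 2.58], [-1.31, 4.45], [0.11, 2.69], [-2.54, 2.54]. Speed limits (rad/s): [2.39, 2.39, 3.01, 3.14, 3.14, 3.14].

## Interface

Orientations are given as a rotation vector (axis times angle).
In Python, from workcell import ctrl, imaging, workorder gives the robot as it stands. The module is installed in compiled form; this text tells all that it offers.
- The arm moves only by the shell command python3 -m crank 'ROWS' [OPENING]. ROWS is JSON, a list of rows, each an object with "travel": the shift along the tool's x, y, z as a fraction of full scale, a list of three; "turn": the turn about the tool's z as a fraction of full scale. In form: [{"travel": [dx, dy, dz], "turn": turn}, ...]. A call has 1 to 20 rows; each row shifts and turns the pose as measured when the row begins, along the tool's axes as they then stand; what a row does not reach is not made up. Full scale, the value 1, is 5 cm for a shift and 0.1 rad for a turn. A row lasts 1/10 s, in which the tool goes at most 50 mm and 8.59 degrees, less where a joint would pass 70% of its speed; a pose out of reach is approached as far as the arm can. A call with a number of a shift or a turn outside -1 to 1 is refused whole. A call with a gripper value outside its range is refused whole. OPENING is the gripper command: -1 is shut, 1 is fully open, values between are in proportion, set as the call begins (- or left out, the last holds). The fingers move at their own pace and stop on an object; the grip force is fixed at half the most. Time passes only in rows, so rows that do not move let the fingers close. It gives the time, the measured TCP pose, the force and the opening at its end, in the units of the state.
- ctrl.get_obs(): the state, without advancing time (a new reading comes with each control period).
- imaging.get_image(name): name is "side" or "top"; returns the picture (384x512x3 uint8, blue, green, red); there is no depth.
- imaging.camera_info(name): a dict with "camera_matrix" (3x3 intrinsics, pixels), "rvec" (rotation vector, rad) and "tvec" (3), from world to camera coordinates, as OpenCV has them. Camera axes: x right, y down, z forward; pixel columns grow to the right and rows downward; lengths in mm; the calibration is good to about 2 mm. A picture is of the moment at which its call begins. camera_info takes no time and is no camera call.
- workorder.close_job(): hands the job in, once; it reports no verdict.
The state is a dict: "t": time; "qpos": joint angles; "qvel": joint speeds; "joint_torque": joint torques, N m; "ee_pos": TCP position; "orientation": TCP orientation; "ft_force": force on the tool from outside, world axes, zero at the start; "moment": the same for the moment, N m; "width": finger opening in mm.
Only numpy, scipy, OpenCV 4.12 (cv2) and the standard library are available. Lean on these libraries where they do the work, as an engineer would, in place of code of your own. Each camera call takes 0.05 s, during which the arm holds its last target.

## Task

Of the four look-alike grey battery packs, find the one of the right size for the charging dock: as wide as the bay, and long enough to press the sprung contact plate back when the catches are closed behind it. Set it flat on the dock's loading tray in line with the mouth, then push it in past the two sprung catches until both snap shut behind it and hold it against the plate. Leave the other packs and everything else on the bench where they are.

Things in the scene. Friction and masses are not known exactly. Their poses are not given: they have to be found in the camera images.
- dock_mouth (a point): Fixed charging dock: the mouth of its bay, on the centre line, on the dock's floor (6 mm above the bench). x points into the bay (the way a pack is pushed), y left, z up. At x = -3 mm two flared guides, 36 mm high, begin about 85 mm apart (103 mm over their outsides) and narrow to the 68 mm wide bay at x = 30 mm. The right pack has 2 mm to spare each side.
- dock_tray (a point): Same dock: centre of its loading tray, on the floor, 50 mm before the mouth (mouth x = -50 mm), same axes. The tray is the dock's flat open floor, 124 mm wide, from mouth x = -100 mm to -3 mm, nothing standing on it; the same floor runs on through the bay without a step.
- dock_latch (a point): Same dock: point on the floor midway between the tips of the two closed catches (mouth x = 65 mm), same axes; 50 mm is free between the tips, walls outside are 36 mm high. The right pack's rear end rests here when latched, its centre 50 mm further in. From x = 20 mm beyond this point two top rails (46 to 51 mm above the floor, 56 mm apart) stop a pack being lowered in.
- plate (a joint): Sprung contact plate across the far end of the bay (black, 62 mm wide, 30 mm high): how far it is pressed back, m. At 0 its face is at mouth x = 150 mm, 85 mm beyond the catch tips. About 0.015 with the right pack latched, stop at 0.030. Spring 3 N at 0, 5.3 N at 0.015. Behind it an end block 75 mm high begins at mouth x = 215 mm.
- catch_l (a joint): Left catch: steel leaf 30 mm long, 24 mm high, hinged by the wall at mouth x = 36 mm, leaning in and forward. Angle, rad: 0 closed, about 0.3 when a 64 mm pack pushes it aside; a light spring (1 to 3 N at the tip) closes it. It lets a pack in and blocks its return once the rear end is past the tip (push 2 to 8 mm further, then let go).
- catch_r (a joint): Right catch, the mirror image of the left one, same angle sense (0 closed, grows as it is pushed aside).
- pack_a_mid (a point): Battery pack A: a plain grey plastic slab 100 mm long (its x), 48 mm wide (its y), 40 mm high (z), about 280 g, lying flat; both ends alike (two small brass strips flush on each end), a pale blank sticker on top. This point is its centre, 20 mm above its underside.
- pack_b_mid (a point): Battery pack B: a plain grey plastic slab 100 mm long (its x), 64 mm wide (its y), 40 mm high (z), about 350 g, lying flat; both ends alike (two small brass strips flush on each end), a pale blank sticker on top. This point is its centre, 20 mm above its underside.
- pack_c_mid (a point): Battery pack C: a plain grey plastic slab 76 mm long (its x), 64 mm wide (its y), 40 mm high (z), about 270 g, lying flat; both ends alike (two small brass strips flush on each end), a pale blank sticker on top. This point is its centre, 20 mm above its underside.
- pack_d_mid (a point): Battery pack D: a plain grey plastic slab 100 mm long (its x), 76 mm wide (its y), 40 mm high (z), about 420 g, lying flat; both ends alike (two small brass strips flush on each end), a pale blank sticker on top. This point is its centre, 20 mm above its underside.
- adapter: Bystander: small steel adapter standing among the packs, 26 mm across, 44 mm high; origin under its centre.
- mouse: Bystander: black computer mouse, 105 x 60 x 30 mm; origin under its centre.
- mug: Bystander: white mug, 80 mm across, 90 mm high; origin under its centre.
- driver: Bystander: screwdriver lying on the bench, 190 mm long along its x; origin under its middle.
- reel: Bystander: dark steel wire reel standing on its flange, 60 mm across, 50 mm high; origin under its centre.
Mind the look-alikes: they are no part of the job. What is shaped like the part that bears pack_b_mid but blue is not meant.

How it is judged (in metres and radians):
On the way, in this order (a step that is already met when the one before it is completed fails the run):
1. the right pack lies flat on the loading tray, in line with the mouth and still in front of the catches (x of pack_b_mid in the frame of dock_mouth between -0.085 and -0.02 m and y of pack_b_mid in the frame of dock_mouth between -0.02 and 0.02 m and z of pack_b_mid in the frame of dock_mouth between 0.014 and 0.026 m and angle between the x axis of pack_b_mid and the x axis of dock_mouth, either way round below 0.25 rad), for 0.2 s.
2. the right pack is in the bay, past both catches, which have closed behind it, with the plate pressed back (x of pack_b_mid in the frame of dock_mouth between 0.106 and 0.124 m and y of pack_b_mid in the frame of dock_mouth between -0.006 and 0.006 m and z of pack_b_mid in the frame of dock_mouth between 0.014 and 0.026 m and angle between the x axis of pack_b_mid and the x axis of dock_mouth, either way round below 0.1 rad and value of joint plate above 0.008 m and value of joint each of catch_l, catch_r below 0.12 rad), for 0.2 s.
At the end, for the whole second after the job is handed in: Pack B lies flat and at rest in the bay, centre 106 to 124 mm past the mouth, within 6 mm of the centre line and 0.1 rad of square; plate pressed back over 8 mm; both catches closed (under 0.12 rad); other packs within 30 mm, other things within 40 mm of their starts (all of step 2 and velocity of joint plate between -0.01 and 0.01 m/s and distance of each of pack_a_mid, pack_c_mid, pack_d_mid from where it was at the start of the episode below 0.03 m and distance of each of adapter, mouse, mug, driver, reel from where it was at the start of the episode below 0.04 m); the robot touches nothing.
It fails at once if another pack is moved more than 30 mm, or another thing on the bench more than 40 mm (distance of any of pack_a_mid, pack_c_mid, pack_d_mid from where it was at the start of the episode above 0.03 m or distance of any of adapter, mouse, mug, driver, reel from where it was at the start of the episode above 0.04 m).
It also fails if it takes over 62 s, if anything falls off the work surface, if the arm or the gripper's body presses on something with over 40 N, if the wrist force passes 120 N, or if a joint passes its speed limit or range.

## Working session

There is one attempt and no reset: what is moved stays moved. The work goes in short steps, Python scripts to look and compute and a shell command to move; the robot and the scene stay as the last step left them, time stands still between calls to the robot, and variables do not carry over. Pictures are saved under pics/ and viewed, and the job is handed in when it is done.

```bash
mkdir -p pics
python3 - <<'E'
from workcell import ctrl, imaging
import cv2
print(ctrl.get_obs())
for n in("top","side"):
    im=imaging.get_image(n); cv2.imwrite(f"pics/{n}0.png",im)
    print(n,imaging.camera_info(n))
E
```

```text
{'t': 0.0, 'qpos': array([-1.15199015e+00,  4.23850603e-01,  1.63067186e+00, -9.54141459e-06,
        1.08861361e+00, -1.90074174e-02]), 'qvel': array([ 0.00013099, -0.00042883,  0.00139078,  0.00104669, -0.00076992,
        0.0012108 ]), 'joint_torque': array([-2.58136271e-03, -5.44633663e+01, -2.73674279e+01,  6.41090563e-02,
        2.26555875e-02, -1.07128430e-04]), 'ee_pos': array([ 264.77745625, -565.56053774,  238.90271585]), 'orientation': array([-3.06514341e+00, -6.81915205e-01,  4.94186345e-04]), 'ft_force': array([-1.1558535 , -0.08889702,  0.40737941]), 'moment': array([ 0.03478912,  0.00310297, -0.03747722]), 'width': 88.06390908272084}
top {'camera_matrix': array([[419.41178379,   0.        , 254.58945717],
       [  0.        , 419.41178379, 185.86118318],
       [  0.        ,   0.        ,   1.        ]]), 'rvec': array([ 2.15671224, -2.17125645,  0.09822079]), 'tvec': array([ -41.4305138 ,  555.15335728, 1418.21247329])}
side {'camera_matrix': array([[439.97960923,   0.        , 263.8533754 ],
       [  0.        , 439.97960923, 192.12615917],
       [  0.        ,   0.        ,   1.        ]]), 'rvec': array([ 2.1160561 , -0.08875416,  0.07325059]), 'tvec': array([-577.31079094,   51.75571035, 1308.11040546])}
```

View pics/top0.png

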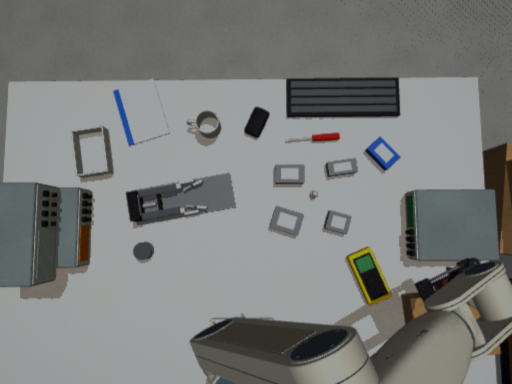

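View pics/side0.png

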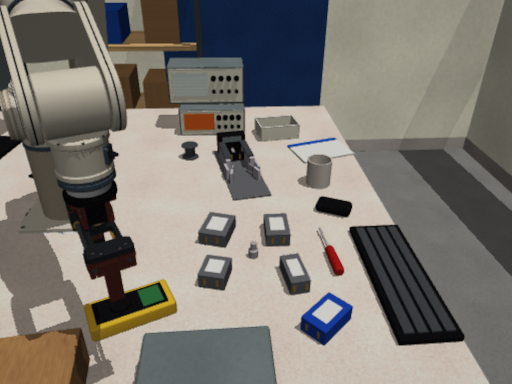

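```bash
cat > h.py <<'E'
import numpy as np, cv2
from workcell import ctrl, imaging
def cam(n):
    c=imaging.camera_info(n); R=cv2.Rodrigues(c["rvec"])[0]; return c["camera_matrix"],R,np.array(c["tvec"]).ravel(),c["rvec"]
def back(n,uv,z):
    K,R,t,_=cam(n); uv=np.atleast_2d(uv).astype(float)
    d=(R.T@np.linalg.inv(K)@np.c_[uv,np.ones(len(uv))].T).T
    C=-R.T@t
    return C+d*((z-C[2])/d[:,2])[:,None]
def proj(n,P):
    K,R,t,r=cam(n); return cv2.projectPoints(np.atleast_2d(P).astype(float),r,t,K,None)[0][:,0]
E
python3 - <<'E'
import cv2
im=cv2.imread('pics/top0.png')
cv2.imwrite('pics/c1.png',cv2.resize(im[135:265,250:410],None,fx=4.5,fy=4.5,interpolation=cv2.INTER_CUBIC))
cv2.imwrite('pics/c2.png',cv2.resize(im[160:240,110:250],None,fx=5.5,fy=5.5,interpolation=cv2.INTER_CUBIC))
s=cv2.imread('pics/side0.png')
cv2.imwrite('pics/c3.png',cv2.resize(s[120:300,180:340],None,fx=3.3,fy=3.3,interpolation=cv2.INTER_CUBIC))
E
```

```text
(no output)
```

View pics/c1.png

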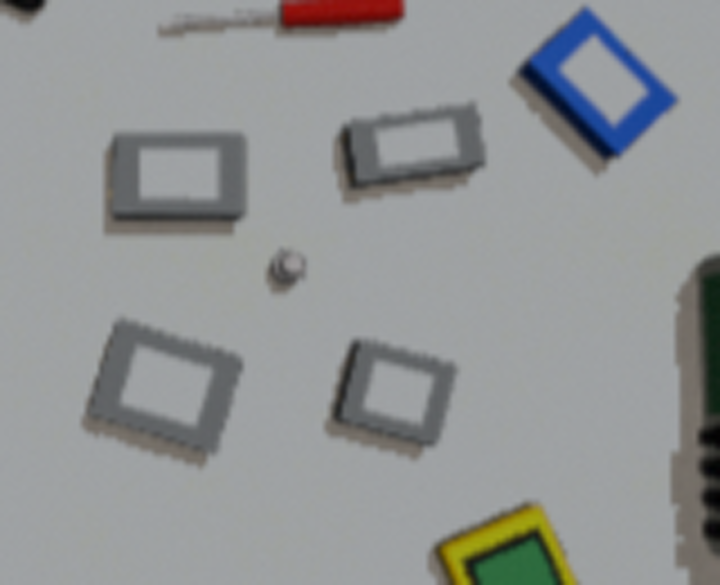

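View pics/c2.png

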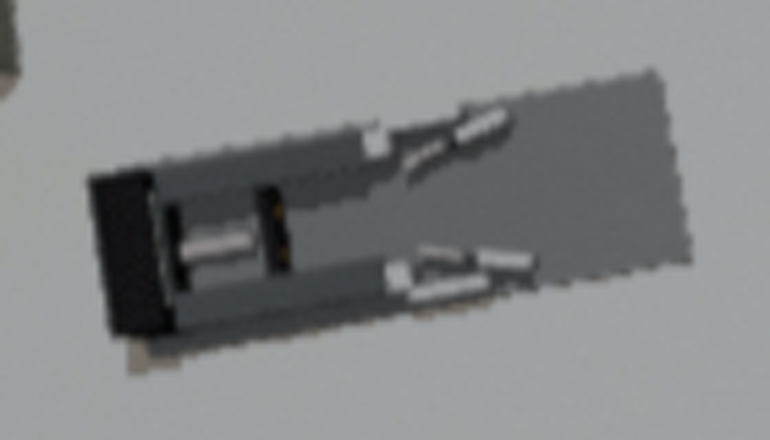

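View pics/c3.png

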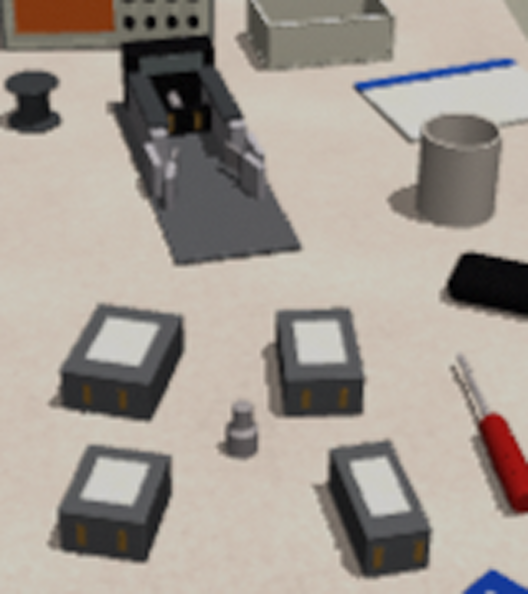

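Run:
```python
from h import *
im=cv2.imread('pics/top0.png')
g=cv2.cvtColor(im,cv2.COLOR_BGR2GRAY)
for (u,v) in [(290,174),(342,168),(286,221),(338,222)]:
    S=6;x0,y0=u-24,v-24
    c=cv2.resize(g[y0:v+24,x0:u+24],None,fx=S,fy=S,interpolation=cv2.INTER_CUBIC)
    row=g[v,x0:u+24]; print(row.tolist())
    m=((c>70)&(c<133)).astype(np.uint8)
    cs,_=cv2.findContours(m,cv2.RETR_EXTERNAL,cv2.CHAIN_APPROX_NONE)
    k=max(cs,key=cv2.contourArea)
    f=np.zeros_like(m);cv2.drawContours(f,[k],-1,1,-1);f=cv2.morphologyEx(f,cv2.MORPH_OPEN,np.ones((25,25)))
    k=max(cv2.findContours(f,cv2.RETR_EXTERNAL,cv2.CHAIN_APPROX_NONE)[0],key=cv2.contourArea)
    pts=k[:,0]/S+[x0+.5/S-.5,y0+.5/S-.5]
    w=back('top',pts,40)[:,:2]
    r=cv2.minAreaRect(w.astype(np.float32)); print((u,v),r)
print('dock tray corners', back('top',np.array([[110+657/5.5,160+70/5.5],[110+690/5.5,160+262/5.5]]),6))
print('end block', back('top',np.array([[110+90/5.5,160+178/5.5],[110+113/5.5,160+335/5.5],[110+150/5.5,160+170/5.5],[110+175/5.5,160+330/5.5]]),81))
```

```text
[160, 160, 162, 161, 161, 161, 158, 122, 97, 95, 99, 101, 100, 101, 108, 153, 160, 159, 162, 161, 162, 162, 162, 161, 161, 160, 160, 161, 160, 161, 161, 158, 134, 106, 100, 101, 100, 106, 123, 155, 161, 161, 160, 161, 161, 161, 161, 160]
(290, 174) ((589.1253051757812, -161.7558135986328), (108.22179412841797, 77.69512176513672), 89.54757690429688)
[159, 161, 161, 161, 161, 158, 123, 108, 61, 43, 88, 98, 99, 101, 100, 109, 151, 161, 160, 161, 161, 160, 161, 161, 161, 160, 160, 161, 160, 160, 160, 159, 158, 147, 111, 100, 98, 99, 102, 120, 154, 161, 161, 160, 160, 160, 160, 161]
(342, 168) ((611.7383422851562, -339.652099609375), (63.19255447387695, 115.58100891113281), 6.679291248321533)
[161, 161, 161, 161, 161, 161, 160, 159, 126, 87, 96, 99, 99, 98, 103, 133, 156, 160, 160, 160, 161, 161, 160, 161, 161, 161, 161, 161, 160, 159, 161, 161, 161, 150, 115, 102, 100, 98, 102, 113, 144, 158, 160, 160, 160, 161, 161, 161]
(286, 221) ((430.32928466796875, -149.67555236816406), (104.9809341430664, 90.42658996582031), 72.36174011230469)
[161, 161, 160, 160, 161, 160, 161, 160, 161, 157, 119, 59, 44, 91, 98, 98, 103, 132, 156, 159, 161, 161, 161, 161, 161, 160, 160, 161, 160, 161, 158, 132, 104, 99, 99, 109, 143, 159, 161, 160, 160, 160, 160, 160, 161, 161, 160, 160]
(338, 222) ((424.805908203125, -321.2539367675781), (85.99514770507812, 77.99607849121094), 74.46086883544922)
dock tray corners [[604.15237004  43.13111394   6.        ]
 [481.33181394  22.21751538   6.        ]]
end block [[530.81851959 381.09369281  81.        ]
 [436.04270744 364.86226524  81.        ]
 [535.41773678 344.78513718  81.        ]
 [438.79941114 327.56425181  81.        ]]
```

```bash
cat > fit.py <<'E'
from h import *
from scipy.optimize import minimize
from scipy.ndimage import map_coordinates
def gradmag(im):
    out=0
    f=cv2.GaussianBlur(im.astype(np.float32),(0,0),0.8)
    gx=cv2.Sobel(f,cv2.CV_32F,1,0);gy=cv2.Sobel(f,cv2.CV_32F,0,1)
    return np.minimum(np.sqrt((gx**2+gy**2).sum(2)),500)
def fit(segs,p0,ims,spread=8):
    """segs: list of (cam, A, B) in local frame, z abs"""
    G={n:gradmag(i) for n,i in ims.items()}
    def cost(p,ret=False):
        c,s=np.cos(p[2]),np.sin(p[2]);tot=0
        for n,A,B in segs:
            t=np.linspace(.04,.96,40)[:,None];L=np.array(A)*(1-t)+np.array(B)*t
            W=np.c_[p[0]+c*L[:,0]-s*L[:,1],p[1]+s*L[:,0]+c*L[:,1],L[:,2]]
            uv=proj(n,W);tot-=map_coordinates(G[n],[uv[:,1],uv[:,0]],order=1).mean()
        return tot/len(segs)
    best=None;rng=np.random.default_rng(0)
    for k in range(14):
        q=np.array(p0)+rng.normal(size=3)*[spread,spread,.04]*(k>0)
        r=minimize(cost,q,method='Nelder-Mead',options=dict(initial_simplex=q+np.array([[0,0,0],[5,0,0],[0,5,0],[0,0,.05]])))
        if best is None or r.fun<best.fun: best=r
    return best.x,best.fun
def rect(n,l,w,z):
    P=[(l/2,w/2,z),(l/2,-w/2,z),(-l/2,-w/2,z),(-l/2,w/2,z)]
    return [(n,P[i],P[(i+1)%4]) for i in range(4)]
def draw(im,n,segs,p):
    S=4;o=cv2.resize(im,None,fx=S,fy=S,interpolation=cv2.INTER_CUBIC)
    c,s=np.cos(p[2]),np.sin(p[2])
    for m,A,B in segs:
        if m!=n: continue
        L=np.array([A,B]);W=np.c_[p[0]+c*L[:,0]-s*L[:,1],p[1]+s*L[:,0]+c*L[:,1],L[:,2]]
        uv=(proj(n,W)+.5)*S-.5
        cv2.line(o,*[tuple(int(round(a)) for a in q) for q in uv],(0,0,255),1)
    return o
E
cat > run1.py <<'E'
from fit import *
ims={n:cv2.imread(f'pics/{n}0.png') for n in('top','side')}
for c in (['top'],['side'],['top','side']):
    sg=sum([rect(n,100,64,40) for n in c],[]); print('B',c,fit(sg,(589,-162,1.57),ims))
pB,_=fit(sg,(589,-162,1.57),ims)
def dock(c):
    s=[]
    for n in c:
        s+=[(n,(-100,62,6),(-100,-62,6)),(n,(-100,62,6),(-5,62,6)),(n,(-100,-62,6),(-5,-62,6))]
    return s
for c in (['top'],['side'],['top','side']):
    print('dock',c,fit(dock(c),(526,131,1.739),ims))
pD,_=fit(dock(['top','side']),(526,131,1.739),ims)
chk=dock(['top','side'])
for n in('top','side'):
    chk+=[(n,(0,-0.001,6),(150,0,6)),(n,(150,31,36),(150,-31,36)),(n,(215,48,81),(215,-48,81))]
cv2.imwrite('pics/f1.png',draw(ims['top'],'top',sg,pB)[560:800,1000:1350])
cv2.imwrite('pics/f2.png',draw(ims['top'],'top',chk,pD)[640:940,440:980])
cv2.imwrite('pics/f3.png',draw(draw(ims['side'],'side',chk,pD)[::4,::4] if 0 else ims['side'],'side',chk,pD)[480:820,800:1150])
E
python3 run1.py
```

```text
Traceback (most recent call last):
  File "run1.py", line 4, in <module>
    sg=sum([rect(n,100,64,40) for n in c],[]); print('B',c,fit(sg,(589,-162,1.57),ims))
                                                           ~~~^^^^^^^^^^^^^^^^^^^^^^^^
  File "fit.py", line 22, in fit
    r=minimize(cost,q,method='Nelder-Mead',options=dict(initial_simplex=q+np.array([[0,0,0],[5,0,0],[0,5,0],[0,0,.05]])))
  File "fit.py", line 17, in cost
    uv=proj(n,W);tot-=map_coordinates(G[n],[uv[:,1],uv[:,0]],order=1).mean()
  File "h.py", line 11, in proj
    K,R,t,r=cam(n); return cv2.projectPoints(np.atleast_2d(P).astype(float),r,t,K,None)[0][:,0]
            ~~~^^^
  File "h.py", line 4, in cam
    c=imaging.camera_info(n); R=cv2.Rodrigues(c["rvec"])[0]; return c["camera_matrix"],R,np.array(c["tvec"]).ravel(),c["rvec"]
ValueError: time passes only in moves, steps and waits
```

```bash
sed -i 's/^def cam(n):/import functools\n@functools.lru_cache(None)\ndef cam(n):/' h.py; time python3 run1.py; python3 -c "
from workcell import ctrl;print(ctrl.get_obs()['t'])"
```

```text
B ['top'] (array([ 582.47365167, -158.52727888,    1.56019823]), np.float64(-220.4111328125))
B ['side'] (array([ 597.12096869, -169.4860434 ,    1.58433098]), np.float64(-345.98114013671875))
B ['top', 'side'] (array([ 596.97260544, -168.04937338,    1.57360737]), np.float64(-255.79409790039062))
dock ['top'] (array([526.94949501, 130.53905468,   1.74190756]), np.float64(-263.7871398925781))
dock ['side'] (array([528.69138298, 117.99251222,   1.74232688]), np.float64(-472.196044921875))
dock ['top', 'side'] (array([528.77364434, 119.02582369,   1.74158036]), np.float64(-317.3297119140625))
0.1
real	0m28.635s
user	0m26.544s
sys	0m0.281s
```

View pics/f1.png

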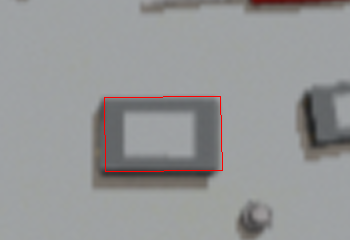

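View pics/f2.png

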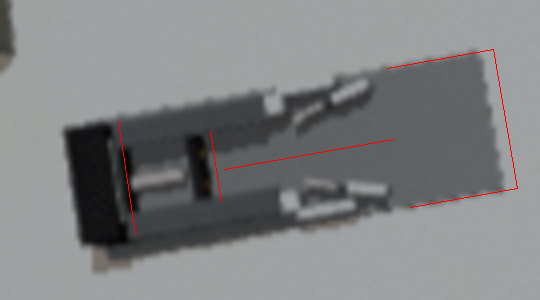

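View pics/f3.png

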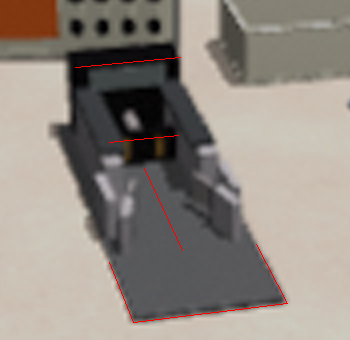

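```bash
cat > run2.py <<'E'
from fit import *
ims={n:cv2.imread(f'pics/{n}0.png') for n in('top','side')}
for n in('top','side'):
    K,R,t,_=cam(n);print(n,-R.T@t)
def dock(n,z):
    return [(n,(-100,62,z),(-100,-62,z)),(n,(-100,62,6),(-5,62,6)),(n,(-100,-62,z),(-5,-62,z))]
for sg in (dock('top',6),dock('side',0),dock('top',6)+dock('side',0)):
    pD,f=fit(sg,(527,127,1.742),ims,4);print('dock',pD,f)
# B: top-face edges; start from refined guess, small spread
top=rect('top',100,64,40); sd=rect('side',100,64,40)
for sg in (top,sd,top+sd):
    pB,f=fit(sg,(596,-166,1.572),ims,2);print('B',pB,f)
print('adapter', back('top',(313.5,194),44), back('side',(253,256),0))
chk=dock('top',6)+dock('side',0)
for n in('top','side'):
    chk+=[(n,(0,-0.001,6),(150,0,6)),(n,(150,31,36),(150,-31,36)),(n,(215,48,81),(215,-48,81))]
allB=top+sd+[('side',(-50,32,0),(-50,-32,0)),('side',(-50,32,0),(-50,32,40)),('side',(-50,-32,0),(-50,-32,40))]
a=draw(ims['top'],'top',allB,pB)[560:800,1050:1300];b=draw(ims['side'],'side',allB,pB)[800:1040,1000:1250]
c=draw(ims['top'],'top',chk,pD)[640:940,440:980][:, :]
d=draw(ims['side'],'side',chk,pD)[500:800,820:1080]
cv2.imwrite('pics/g1.png',np.hstack([a,b])); cv2.imwrite('pics/g2.png',np.hstack([c,d]))
E
python3 run2.py
```

```text
top [ 408.00115319  -60.53541132 1466.66590604]
side [  461.04969187 -1138.68492753   733.45010273]
dock [526.94927387 130.53894005   1.74191008] -263.7871398925781
dock [528.67553234 127.06634906   1.73571186] -444.955322265625
dock [527.81701987 129.09502357   1.74064539] -347.7437744140625
B [ 596.51380915 -162.00979733    1.55598443] -199.9456329345703
B [ 597.12106076 -169.48432622    1.58433178] -345.98114013671875
B [ 596.87858327 -168.06105665    1.57121565] -255.79547119140625
adapter [[ 523.97211066 -245.32985309   44.        ]] [[ 527.95146626 -253.77097809    0.        ]]
```

View pics/g1.png

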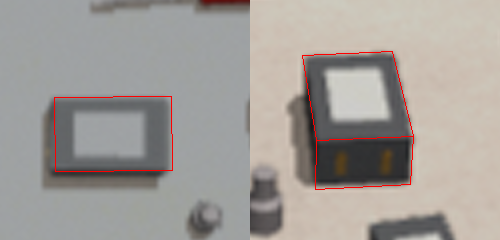

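View pics/g2.png

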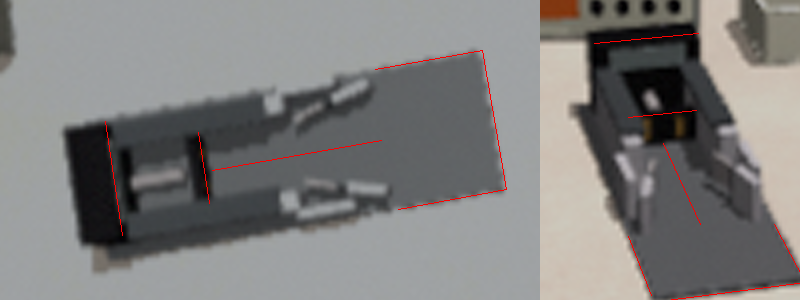

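Candidates: grey packs at top pixels (290,174), (342,168), (286,221), (338,222), plus the blue look-alike (383,153). The two right-hand ones and the lower-left one measure as A (narrow), C (short) and D (wide). The crop at (290,174) fits a 100 x 64 mm outline in both views, so I take that one as B.

```bash
cat > need.py <<'E'
import sys
from h import *
from scipy.spatial.transform import Rotation as Ro
def need(x,y,z,yaw=None,pr=True):
    o=ctrl.get_obs();R=Ro.from_rotvec(o['orientation']).as_matrix()
    d=R.T@(np.array([x,y,z])-o['ee_pos'])
    a=np.arctan2(R[1,0],R[0,0]);tn=0 if yaw is None else -((yaw-a+np.pi/2)%np.pi-np.pi/2)
    print('t',round(o['t'],2),'pos',o['ee_pos'].round(1),'yaw',round(a,4),'F',o['ft_force'].round(1),'w',round(o['width'],1),'zdir',R[:,2].round(3),'\n total fullscale shift',(d/50).round(3),'turn',(tn/.1).round(3),'q',o['qpos'].round(2))
if __name__=='__main__': need(*map(float,sys.argv[1:]))
E
python3 -m crank '[{"travel":[0,0,0],"turn":-1},{"travel":[0,0,0],"turn":-1},{"travel":[0,0,0],"turn":-1},{"travel":[0,0,0],"turn":-1},{"travel":[0,0,0],"turn":-1},{"travel":[0,0,0],"turn":-1},{"travel":[0,0,0],"turn":-1},{"travel":[0,0,0],"turn":-1},{"travel":[0,0,0],"turn":-1},{"travel":[0,0,0],"turn":-1},{"travel":[0,0,0],"turn":-1},{"travel":[0,0,0],"turn":0}]' 1
python3 need.py 597 -166 150 1.567
```

```text
t: 1.3
ee_pos: [263.2, -562.1, 233.3]
orientation: [-2.2, -2.226, -0.007]
ft_force: [-0.4, 1.0, 0.0]
width: 87.7
t 1.3 pos [ 263.2 -562.1  233.3] yaw 1.5827 F [-0.4  1.   0. ] w 87.7 zdir [-0.005  0.012 -1.   ] 
 total fullscale shift [7.822 6.778 1.722] turn 0.157 q [-1.15  0.43  1.64  0.    1.09 -1.16]
```

```bash
python3 -m crank '[{"travel":[0.7,0.6,0],"turn":0},{"travel":[0.7,0.6,0],"turn":0},{"travel":[0.7,0.6,0],"turn":0},{"travel":[0.7,0.6,0],"turn":0},{"travel":[0.7,0.6,0],"turn":0},{"travel":[0.7,0.6,0],"turn":0},{"travel":[0.7,0.6,0.1],"turn":0},{"travel":[0.7,0.6,0.1],"turn":0},{"travel":[0.7,0.6,0.1],"turn":0},{"travel":[0.6,0.6,0.1],"turn":0},{"travel":[0,0,0],"turn":0}]' 1
python3 need.py 597 -166 150 1.567
```

```text
t: 2.4
ee_pos: [574.1, -206.1, 213.2]
orientation: [-2.244, -2.183, -0.007]
ft_force: [0.5, -0.4, -0.2]
width: 87.6
t 2.4 pos [ 574.1 -206.1  213.2] yaw 1.5431 F [ 0.5 -0.4 -0.2] w 87.6 zdir [-0.005  0.011 -1.   ] 
 total fullscale shift [0.8   0.441 1.271] turn -0.239 q [-0.37  0.44  1.68  0.01  1.04 -0.35]
```

```bash
python3 -m crank '[{"travel":[0.4,0.22,0.3],"turn":-0.12},{"travel":[0.4,0.22,0.3],"turn":-0.12},{"travel":[0,0,0.3],"turn":0},{"travel":[0,0,0.3],"turn":0},{"travel":[0,0,0],"turn":0},{"travel":[0,0,0],"turn":0}]' 1
python3 need.py 597 -166 100 1.567
python3 - <<'E'
from h import *
a=imaging.get_image('top');b=imaging.get_image('side')
S=5
cv2.imwrite('pics/p1.png',np.hstack([cv2.resize(a[140:220,250:330],None,fx=S,fy=S),cv2.resize(b[180:260,230:310],None,fx=S,fy=S)]))
E
```

```text
t: 3.0
ee_pos: [595.2, -167.2, 150.2]
orientation: [-2.227, -2.199, -0.003]
ft_force: [0.3, 0.0, 0.4]
width: 88.0
t 3.0 pos [ 595.2 -167.2  150.2] yaw 1.5581 F [0.3 0.  0.4] w 88.0 zdir [-0.007  0.01  -1.   ] 
 total fullscale shift [0.014 0.042 1.004] turn -0.089 q [-0.3   0.53  1.7   0.01  0.93 -0.29]
```

View pics/p1.png

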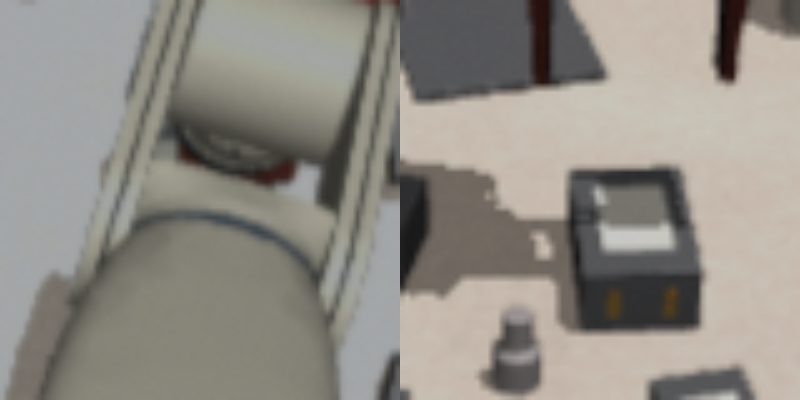

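```bash
python3 -m crank '[{"travel":[0,0.02,0.4],"turn":-0.05},{"travel":[0,0,0.4],"turn":0},{"travel":[0,0,0.4],"turn":0},{"travel":[0,0,0.4],"turn":0},{"travel":[0,0,0],"turn":0}]' 1
python3 need.py 597 -166 26 1.567
python3 - <<'E'
from h import *
b=imaging.get_image('side')
cv2.imwrite('pics/p2.png',cv2.resize(b[160:270,210:340],None,fx=5,fy=5))
E
```

```text
t: 3.6
ee_pos: [598.9, -170.5, 73.8]
orientation: [-2.233, -2.206, -0.011]
ft_force: [-0.2, 0.4, 0.3]
width: 88.1
t 3.6 pos [ 598.9 -170.5   73.8] yaw 1.5588 F [-0.2  0.4  0.3] w 88.1 zdir [ 0.003  0.007 -1.   ] 
 total fullscale shift [ 0.083 -0.042  0.956] turn -0.082 q [-0.3   0.64  1.72  0.01  0.78 -0.3 ]
```

View pics/p2.png

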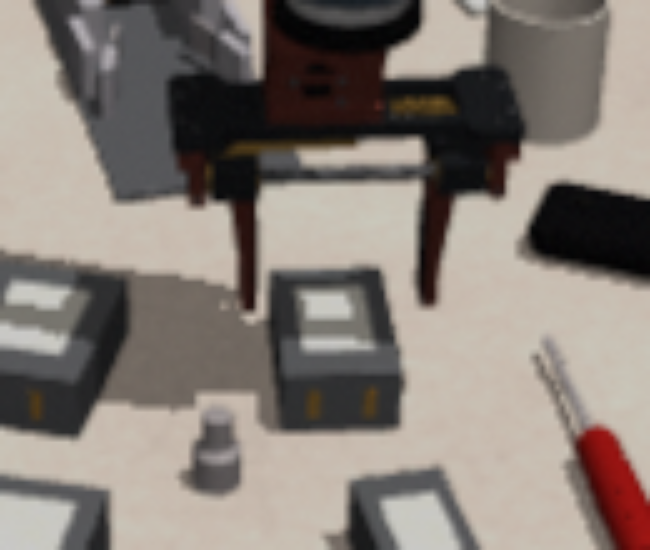

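```bash
python3 -m crank '[{"travel":[0.04,-0.03,0.3],"turn":-0.08},{"travel":[0.03,0,0.3],"turn":0},{"travel":[0,0,0.2],"turn":0},{"travel":[0,0,0.1],"turn":0},{"travel":[0,0,0],"turn":0}]' 1
python3 need.py 597 -166 26 1.567
```

```text
t: 4.15
ee_pos: [600.7, -167.8, 30.0]
orientation: [2.223, 2.214, 0.017]
ft_force: [0.1, 0.5, -1.1]
width: 87.6
t 4.15 pos [ 600.7 -167.8   30. ] yaw 1.5668 F [ 0.1  0.5 -1.1] w 87.6 zdir [ 0.01   0.005 -1.   ] 
 total fullscale shift [ 0.036 -0.076  0.08 ] turn -0.002 q [-0.3   0.7   1.73  0.01  0.7  -0.3 ]
```

```bash
python3 -m crank '[{"travel":[0.03,-0.07,0.07],"turn":0},{"travel":[0,0,0],"turn":0},{"travel":[0,0,0],"turn":0},{"travel":[0,0,0],"turn":0}]' 1
python3 need.py 597 -166 26 1.567
python3 -m crank '[{"travel":[0,0,0],"turn":0},{"travel":[0,0,0],"turn":0},{"travel":[0,0,0],"turn":0},{"travel":[0,0,0],"turn":0},{"travel":[0,0,0],"turn":0},{"travel":[0,0,0],"turn":0},{"travel":[0,0,0],"turn":0},{"travel":[0,0,0],"turn":0}]' -1
python3 need.py 597 -166 26 1.567
```

```text
t: 4.55
ee_pos: [597.4, -166.2, 26.8]
orientation: [2.222, 2.214, 0.017]
ft_force: [0.4, 0.8, 0.1]
width: 87.9
t 4.55 pos [ 597.4 -166.2   26.8] yaw 1.567 F [0.4 0.8 0.1] w 87.9 zdir [ 0.011  0.004 -1.   ] 
 total fullscale shift [ 0.004 -0.009  0.015] turn 0.0 q [-0.29  0.71  1.74  0.01  0.69 -0.3 ]
t: 5.35
ee_pos: [598.1, -166.4, 27.6]
orientation: [2.221, 2.213, 0.018]
ft_force: [-0.0, -0.3, -0.6]
width: 63.9
t 5.35 pos [ 598.1 -166.4   27.6] yaw 1.567 F [-0.  -0.3 -0.6] w 63.9 zdir [ 0.013  0.004 -1.   ] 
 total fullscale shift [ 0.007 -0.023  0.032] turn -0.0 q [-0.29  0.7   1.74  0.01  0.69 -0.3 ]
```

```bash
python3 -m crank '[{"travel":[0,0,-0.2],"turn":0},{"travel":[0,0,-0.4],"turn":0},{"travel":[0,0,-0.4],"turn":0},{"travel":[0,0,-0.4],"turn":0},{"travel":[0,0,-0.3],"turn":0},{"travel":[0,0,0],"turn":0}]'
python3 need.py 536.8 75.1 110 1.741
```

```text
t: 5.95
ee_pos: [594.4, -166.1, 115.3]
orientation: [2.225, 2.217, 0.014]
ft_force: [0.1, -0.5, -3.0]
width: 63.9
t 5.95 pos [ 594.4 -166.1  115.3] yaw 1.567 F [ 0.1 -0.5 -3. ] w 63.9 zdir [ 0.007  0.006 -1.   ] 
 total fullscale shift [ 4.819 -1.171  0.127] turn -1.74 q [-0.3   0.57  1.72  0.01  0.84 -0.3 ]
```

```bash
python3 -m crank '[{"travel":[0.3,-0.1,0],"turn":-0.2},{"travel":[0.5,-0.1,0],"turn":-0.2},{"travel":[0.5,-0.1,0],"turn":-0.2},{"travel":[0.5,-0.1,0],"turn":-0.2},{"travel":[0.5,-0.1,0],"turn":-0.2},{"travel":[0.5,-0.1,0],"turn":-0.2},{"travel":[0.5,-0.05,0],"turn":-0.2},{"travel":[0.5,0,0],"turn":-0.2},{"travel":[0.4,0,0],"turn":-0.1},{"travel":[0.2,0,0],"turn":0},{"travel":[0,0,0],"turn":0},{"travel":[0,0,0],"turn":0}]'
python3 need.py 536.8 75.1 60 1.741
```

```text
t: 7.15
ee_pos: [528.6, 64.9, 107.2]
orientation: [-2.003, -2.403, 0.004]
ft_force: [0.0, 0.8, -3.2]
width: 64.1
t 7.15 pos [528.6  64.9 107.2] yaw 1.7515 F [ 0.   0.8 -3.2] w 64.1 zdir [-0.012  0.007 -1.   ] 
 total fullscale shift [0.164 0.208 0.943] turn 0.105 q [ 0.1   0.49  1.91  0.01  0.75 -0.09]
```

```bash
python3 -m crank '[{"travel":[0.17,0.2,0.3],"turn":0.1},{"travel":[0,0,0.3],"turn":0},{"travel":[0,0,0.3],"turn":0},{"travel":[0,0,0],"turn":0},{"travel":[0,0,0],"turn":0}]'
python3 need.py 536.8 75.1 34 1.741
python3 - <<'E'
from h import *
b=imaging.get_image('side')
cv2.imwrite('pics/p3.png',cv2.resize(b[100:230,190:330],None,fx=5,fy=4.5))
E
```

```text
t: 7.65
ee_pos: [536.3, 71.4, 59.4]
orientation: [-2.019, -2.389, 0.006]
ft_force: [0.5, -0.7, -3.4]
width: 64.3
t 7.65 pos [536.3  71.4  59.4] yaw 1.7383 F [ 0.5 -0.7 -3.4] w 64.3 zdir [-0.013  0.006 -1.   ] 
 total fullscale shift [0.068 0.028 0.508] turn -0.027 q [ 0.11  0.58  1.9   0.01  0.67 -0.07]
```

View pics/p3.png

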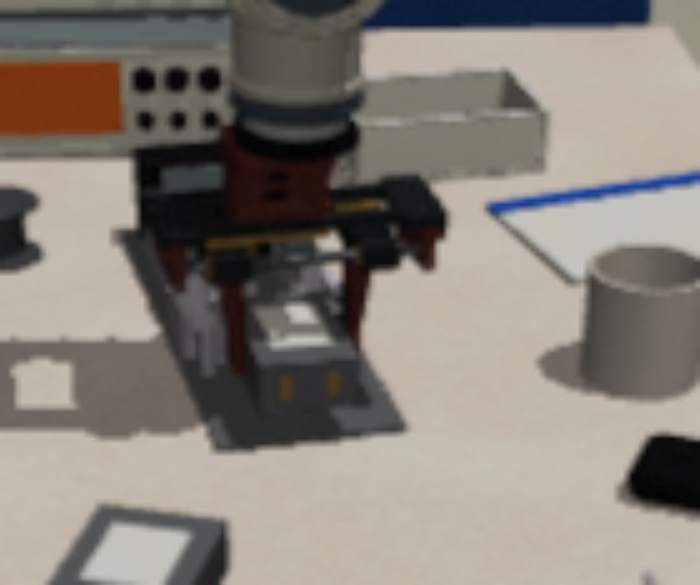

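```bash
python3 -m crank '[{"travel":[0.05,0.02,0.2],"turn":0},{"travel":[0,0,0.2],"turn":0},{"travel":[0,0,0.06],"turn":0},{"travel":[0,0,0],"turn":0},{"travel":[0,0,0],"turn":0}]'
python3 need.py 536.8 75.1 34 1.741
```

```text
t: 8.2
ee_pos: [537.2, 73.8, 35.6]
orientation: [-2.02, -2.39, 0.004]
ft_force: [0.3, -0.6, -3.1]
width: 64.0
t 8.2 pos [537.2  73.8  35.6] yaw 1.7377 F [ 0.3 -0.6 -3.1] w 64.0 zdir [-0.011  0.006 -1.   ] 
 total fullscale shift [ 0.027 -0.004  0.033] turn -0.033 q [ 0.11  0.62  1.9   0.01  0.62 -0.07]
```

```bash
python3 -m crank '[{"travel":[0,0,0.04],"turn":-0.02},{"travel":[0,0,0],"turn":0},{"travel":[0,0,0],"turn":0}]'
python3 need.py 536.8 75.1 34 1.741
```

```text
t: 8.5
ee_pos: [537.7, 73.9, 34.3]
orientation: [-2.018, -2.393, 0.002]
ft_force: [0.1, -0.0, -2.8]
width: 64.4
t 8.5 pos [537.7  73.9  34.3] yaw 1.7401 F [ 0.1 -0.  -2.8] w 64.4 zdir [-0.01   0.006 -1.   ] 
 total fullscale shift [ 0.026 -0.015  0.007] turn -0.009 q [ 0.11  0.63  1.9   0.01  0.62 -0.07]
```

```bash
python3 -m crank '[{"travel":[0,0,0.03],"turn":0},{"travel":[0,0,0],"turn":0}]'
python3 -m crank '[{"travel":[0,0,0],"turn":0},{"travel":[0,0,0],"turn":0},{"travel":[0,0,0],"turn":0},{"travel":[0,0,0],"turn":0},{"travel":[0,0,0],"turn":0}]' 0.85
python3 need.py 536.8 75.1 134 1.741
```

```text
t: 8.7
ee_pos: [537.9, 73.9, 33.9]
orientation: [-2.019, -2.393, 0.002]
ft_force: [0.0, -1.4, -3.4]
width: 64.0
t: 9.2
ee_pos: [539.2, 74.1, 34.6]
orientation: [-2.02, -2.394, -0.001]
ft_force: [-0.8, -0.4, -0.1]
width: 81.0
t 9.2 pos [539.2  74.1  34.6] yaw 1.7401 F [-0.8 -0.4 -0.1] w 81.0 zdir [-0.006  0.007 -1.   ] 
 total fullscale shift [ 0.042 -0.055 -1.988] turn -0.009 q [ 0.11  0.63  1.9   0.01  0.62 -0.07]
```

```bash
python3 -m crank '[{"travel":[0,0,-0.2],"turn":0},{"travel":[0,0,-0.4],"turn":0},{"travel":[0,0,-0.5],"turn":0},{"travel":[0,0,-0.4],"turn":0},{"travel":[-0.4,0,0],"turn":0},{"travel":[-0.6,0,0],"turn":0},{"travel":[-0.6,0,0],"turn":0},{"travel":[-0.5,0,0],"turn":0},{"travel":[-0.3,0,0],"turn":0},{"travel":[0,0,0],"turn":0},{"travel":[0,0,0],"turn":0}]' -1
python3 - <<'E'
from h import *
a=imaging.get_image('top');b=imaging.get_image('side')
cv2.imwrite('pics/top4.png',a);cv2.imwrite('pics/side4.png',b)
cv2.imwrite('pics/p4.png',np.hstack([cv2.resize(a[150:250,110:270],None,fx=3,fy=4.5),cv2.resize(b[120:220,200:300],None,fx=3,fy=4.5)]))
E
python3 need.py 549.5 1.2 34 1.741
```

```text
t: 10.3
ee_pos: [561.9, -47.7, 118.5]
orientation: [-2.02, -2.399, -0.006]
ft_force: [0.1, 1.0, -0.7]
width: 0.5
t 10.4 pos [561.8 -47.2 118.3] yaw 1.7431 F [-0.5  0.1 -0.2] w 0.4 zdir [-0.002  0.006 -1.   ] 
 total fullscale shift [ 0.984 -0.076  1.693] turn 0.021 q [-0.11  0.5   1.84  0.01  0.8  -0.29]
```

View pics/p4.png

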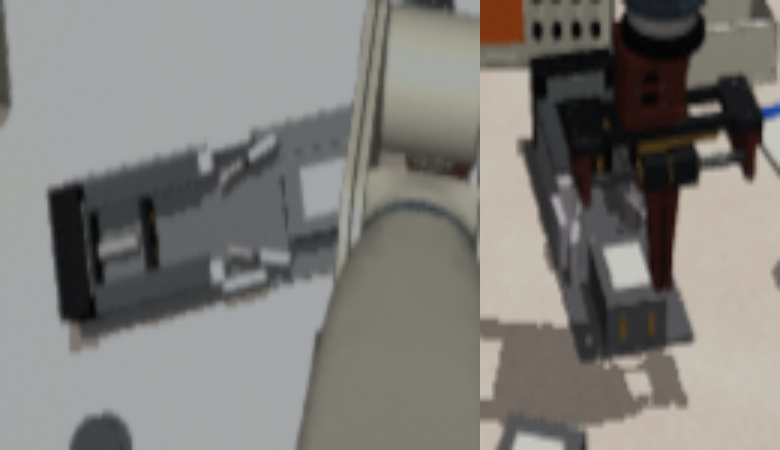

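Run:
```python
from fit import *
ims={'side':cv2.imread('pics/side4.png')}
sg=rect('side',100,64,46)[1:]+[('side',(-50,32,6),(-50,-32,6))]
p,f=fit(sg,(538,74,1.741),ims,3);print(p,f)
m=np.array([527.7,129.5]);c,s=np.cos(1.741),np.sin(1.741);d=p[:2]-m;print('dock frame',c*d[0]+s*d[1],-s*d[0]+c*d[1],p[2]-1.741)
cv2.imwrite('pics/p5.png',draw(ims['side'],'side',sg,p)[480:880,800:1200])
```

```text
[553.51613388  69.1864222    1.56209233] -324.04632568359375
dock frame -63.8148803483442 -15.226998455228818 -0.1789076667080931
```

View pics/p5.png

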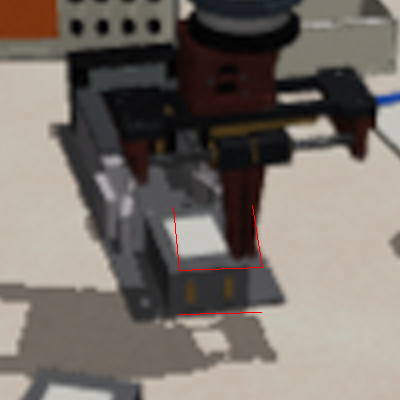

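Run:
```python
from fit import *
im=cv2.imread('pics/side4.png')
sg=rect('side',100,64,46)+[('side',(-50,32,6),(-50,-32,6)),('side',(-50,32,6),(-50,32,46)),('side',(-50,-32,6),(-50,-32,46))]
o=draw(im,'side',sg,(538,74,1.741))
cv2.imwrite('pics/p6.png',cv2.resize(o[600:850,880:1130],None,fx=2.4,fy=2.4))
```

```text
(no output)
```

View pics/p6.png

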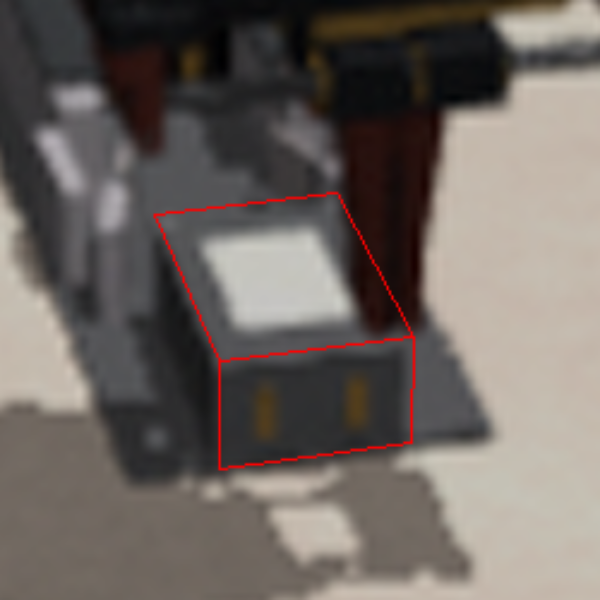

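```bash
python3 -m crank '[{"travel":[0.3,-0.07,0.2],"turn":0},{"travel":[0.25,0,0.4],"turn":0},{"travel":[0.1,0,0.4],"turn":0},{"travel":[0,0,0.3],"turn":0},{"travel":[0,0,0],"turn":0},{"travel":[0,0,0],"turn":0}]'
python3 need.py 549.7 1.4 34 1.741
```

```text
t: 11.0
ee_pos: [548.1, -5.3, 49.1]
orientation: [-2.009, -2.404, -0.003]
ft_force: [0.0, -0.4, 0.7]
width: 0.2
t 11.0 pos [548.1  -5.3  49.1] yaw 1.7493 F [ 0.  -0.4  0.7] w 0.2 zdir [-0.005  0.007 -1.   ] 
 total fullscale shift [0.123 0.056 0.302] turn 0.083 q [-0.04  0.6   1.89  0.01  0.65 -0.22]
```

```bash
python3 -m crank '[{"travel":[0,0.05,0.2],"turn":0.08},{"travel":[0,0,0.1],"turn":0},{"travel":[0.1,0,0],"turn":0},{"travel":[0.1,0,0],"turn":0},{"travel":[0.1,0,0],"turn":0},{"travel":[0.1,0,0],"turn":0},{"travel":[0.1,0,0],"turn":0},{"travel":[0,0,0],"turn":0}]'
python3 need.py 546.6 19.1 34 1.741
```

```text
t: 11.8
ee_pos: [547.4, 22.8, 35.2]
orientation: [-2.021, -2.398, -0.007]
ft_force: [-0.1, -0.4, -0.1]
width: 0.5
t 11.8 pos [547.4  22.8  35.2] yaw 1.7409 F [-0.1 -0.4 -0.1] w 0.5 zdir [-0.002  0.007 -1.   ] 
 total fullscale shift [-0.07  -0.027  0.023] turn -0.001 q [ 0.02  0.63  1.9   0.01  0.62 -0.16]
```

```bash
python3 -m crank '[{"travel":[0.15,-0.03,0],"turn":0},{"travel":[0.15,0,0],"turn":0},{"travel":[0.15,0,0],"turn":0},{"travel":[0.15,0,0],"turn":0},{"travel":[0.15,0,0],"turn":0},{"travel":[0.15,0,0],"turn":0},{"travel":[0.15,0,0],"turn":0},{"travel":[0,0,0],"turn":0}]'
python3 need.py 517.5 188.6 34 1.741
python3 - <<'E'
from h import *
a=imaging.get_image('top');b=imaging.get_image('side')
cv2.imwrite('pics/p7.png',np.hstack([cv2.resize(a[150:250,110:270],None,fx=3,fy=4.5),cv2.resize(b[120:220,200:300],None,fx=3,fy=4.5)]))
E
```

```text
t: 12.6
ee_pos: [536.6, 77.9, 35.7]
orientation: [-2.021, -2.4, -0.006]
ft_force: [-0.4, 0.1, -0.1]
width: 0.2
t 12.6 pos [536.6  77.9  35.7] yaw 1.7418 F [-0.4  0.1 -0.1] w 0.2 zdir [-0.     0.005 -1.   ] 
 total fullscale shift [2.247 0.    0.046] turn 0.008 q [ 0.12  0.62  1.91  0.01  0.61 -0.06]
```

View pics/p7.png

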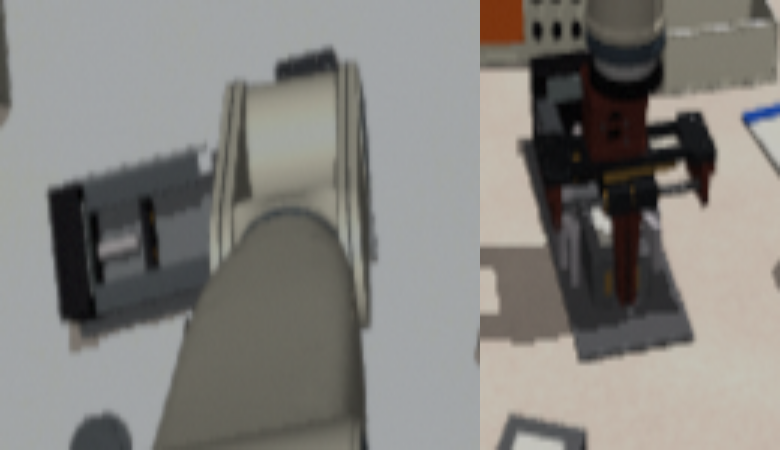

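```bash
python3 -m crank '[{"travel":[0.15,0,0],"turn":0},{"travel":[0.15,0,0],"turn":0},{"travel":[0.15,0,0],"turn":0},{"travel":[0.15,0,0],"turn":0},{"travel":[0.15,0,0],"turn":0},{"travel":[0.15,0,0],"turn":0},{"travel":[0,0,0],"turn":0}]'
python3 need.py 517.5 188.6 34 1.741
```

```text
t: 13.4
ee_pos: [529.2, 124.2, 36.0]
orientation: [-2.023, -2.4, -0.007]
ft_force: [1.0, -1.4, -1.2]
width: 0.4
t 13.4 pos [529.2 124.2  36. ] yaw 1.7406 F [ 1.  -1.4 -1.2] w 0.4 zdir [ 0.001  0.005 -1.   ] 
 total fullscale shift [ 1.31  -0.013  0.045] turn -0.004 q [0.21 0.62 1.91 0.01 0.61 0.03]
```

```bash
python3 -m crank '[{"travel":[0.15,0,0.01],"turn":0},{"travel":[0.15,0,0.01],"turn":0},{"travel":[0.15,0,0.01],"turn":0},{"travel":[0.15,0,0],"turn":0},{"travel":[0.15,0,0],"turn":0},{"travel":[0,0,0],"turn":0}]'
python3 need.py 517.5 188.6 34 1.741
python3 - <<'E'
from h import *
a=imaging.get_image('top');b=imaging.get_image('side')
cv2.imwrite('pics/p8.png',np.hstack([cv2.resize(a[150:250,110:270],None,fx=3,fy=4.5),cv2.resize(b[120:220,200:300],None,fx=3,fy=4.5)]))
E
```

```text
t: 14.0
ee_pos: [523.4, 161.7, 36.0]
orientation: [-2.023, -2.403, -0.006]
ft_force: [-0.2, -0.1, -0.0]
width: 0.7
t 14.0 pos [523.4 161.7  36. ] yaw 1.742 F [-0.2 -0.1 -0. ] w 0.7 zdir [ 0.002  0.003 -1.   ] 
 total fullscale shift [ 0.551 -0.024  0.041] turn 0.01 q [0.28 0.63 1.9  0.   0.61 0.1 ]
```

View pics/p8.png

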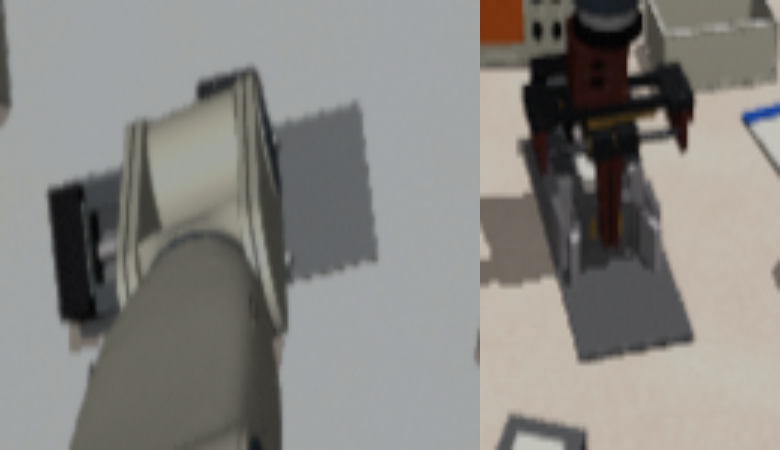

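```bash
python3 -m crank '[{"travel":[0.1,0,0.01],"turn":0},{"travel":[0.1,0,0.01],"turn":0},{"travel":[0.1,0,0],"turn":0},{"travel":[0,0,0],"turn":0}]'
python3 need.py 517.5 188.6 34 1.741
python3 -m crank '[{"travel":[0.1,0,0.01],"turn":0},{"travel":[0.1,0,0],"turn":0},{"travel":[0,0,0],"turn":0}]'
python3 need.py 517.5 188.6 34 1.741
```

```text
t: 14.5
ee_pos: [521.6, 173.7, 36.0]
orientation: [2.021, 2.402, 0.003]
ft_force: [0.3, -0.2, 0.3]
width: 0.8
t 14.5 pos [521.6 173.7  36. ] yaw 1.7424 F [ 0.3 -0.2  0.3] w 0.8 zdir [ 0.003  0.    -1.   ] 
 total fullscale shift [ 0.309 -0.03   0.04 ] turn 0.014 q [ 0.3   0.63  1.9  -0.    0.62  0.13]
t: 14.8
ee_pos: [520.3, 180.8, 36.2]
orientation: [2.02, 2.401, -0.001]
ft_force: [-0.3, -0.8, 0.6]
width: 0.4
t 14.8 pos [520.3 180.8  36.2] yaw 1.7428 F [-0.3 -0.8  0.6] w 0.4 zdir [ 0.003 -0.003 -1.   ] 
 total fullscale shift [ 0.163 -0.028  0.042] turn 0.018 q [ 0.32  0.63  1.89 -0.01  0.62  0.15]
```

Run:
```python
from h import *
a=imaging.get_image('top');b=imaging.get_image('side')
cv2.imwrite('pics/p9.png',np.hstack([cv2.resize(a[160:240,120:190],None,fx=5,fy=6),cv2.resize(b[120:200,205:275],None,fx=6,fy=6)]))
```

```text
(no output)
```

View pics/p9.png

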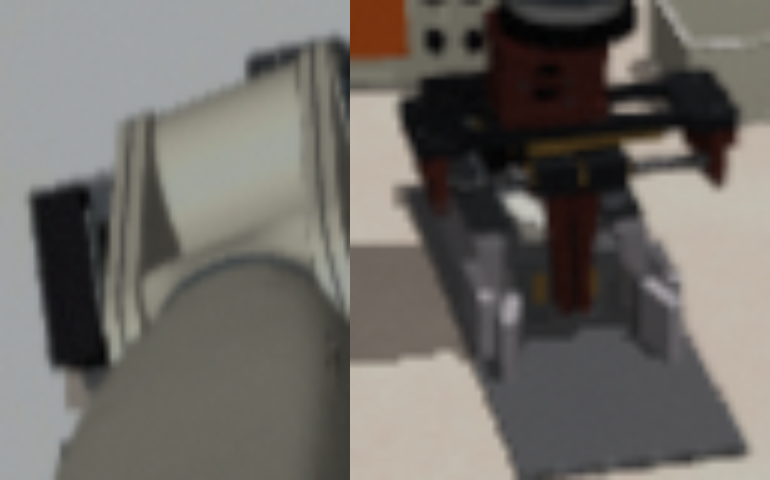

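```bash
python3 -m crank '[{"travel":[0.1,0,0.01],"turn":0},{"travel":[0.08,0,0],"turn":0},{"travel":[0,0,0],"turn":0}]'
python3 need.py 517.5 188.6 34 1.741
python3 -m crank '[{"travel":[0.1,0,0],"turn":0},{"travel":[0,0,0],"turn":0}]'
python3 need.py 517.5 188.6 34 1.741
```

```text
t: 15.2
ee_pos: [519.1, 187.0, 36.2]
orientation: [2.017, 2.4, -0.005]
ft_force: [1.1, -4.4, -0.8]
width: 0.4
t 15.2 pos [519.1 187.   36.2] yaw 1.744 F [ 1.1 -4.4 -0.8] w 0.4 zdir [ 0.003 -0.007 -1.   ] 
 total fullscale shift [ 0.038 -0.026  0.044] turn 0.03 q [ 0.33  0.63  1.89 -0.01  0.62  0.16]
t: 15.4
ee_pos: [518.5, 190.8, 36.1]
orientation: [2.016, 2.4, -0.007]
ft_force: [-0.0, -2.6, 0.7]
width: 0.7
t 15.4 pos [518.5 190.8  36.1] yaw 1.7441 F [-0.  -2.6  0.7] w 0.7 zdir [ 0.003 -0.008 -1.   ] 
 total fullscale shift [-0.039 -0.027  0.043] turn 0.031 q [ 0.34  0.63  1.89 -0.01  0.62  0.17]
```

```bash
python3 -m crank '[{"travel":[0.1,-0.02,0],"turn":0},{"travel":[0.08,0,0],"turn":0},{"travel":[0,0,0],"turn":0}]'
python3 need.py 517.5 188.6 34 1.741
python3 -m crank '[{"travel":[0.08,0,0],"turn":0},{"travel":[0,0,0],"turn":0}]'
python3 need.py 517.5 188.6 34 1.741
python3 - <<'E'
from h import *
b=imaging.get_image('side')
cv2.imwrite('pics/p10.png',cv2.resize(b[120:200,205:275],None,fx=7,fy=7))
E
```

```text
t: 15.7
ee_pos: [517.2, 197.6, 36.3]
orientation: [2.014, 2.398, -0.007]
ft_force: [0.7, -6.1, -0.3]
width: 0.7
t 15.7 pos [517.2 197.6  36.3] yaw 1.7444 F [ 0.7 -6.1 -0.3] w 0.7 zdir [ 0.005 -0.01  -1.   ] 
 total fullscale shift [-0.178 -0.026  0.047] turn 0.034 q [ 0.35  0.63  1.88 -0.02  0.63  0.19]
t: 15.9
ee_pos: [517.2, 197.7, 36.4]
orientation: [2.009, 2.397, -0.014]
ft_force: [1.9, -5.8, -0.2]
width: 0.7
t 15.9 pos [517.2 197.7  36.4] yaw 1.7468 F [ 1.9 -5.8 -0.2] w 0.7 zdir [ 0.005 -0.016 -1.   ] 
 total fullscale shift [-0.179 -0.025  0.05 ] turn 0.058 q [ 0.35  0.63  1.88 -0.03  0.63  0.2 ]
```

View pics/p10.png

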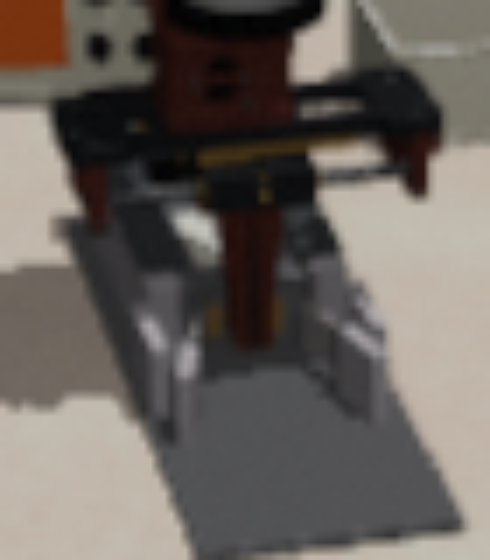

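```bash
python3 -m crank '[{"travel":[0.12,0,0],"turn":0.05},{"travel":[0.1,0,0],"turn":0}]'
python3 need.py 517.5 188.6 34 1.741
```

```text
t: 16.15
ee_pos: [516.6, 199.0, 36.8]
orientation: [2.003, 2.391, -0.03]
ft_force: [10.4, -39.7, 7.5]
width: 0.5
t 16.15 pos [516.6 199.   36.8] yaw 1.7468 F [ 10.4 -39.7   7.5] w 0.5 zdir [ 0.004 -0.029 -1.   ] 
 total fullscale shift [-0.207 -0.019  0.062] turn 0.058 q [ 0.36  0.63  1.88 -0.05  0.64  0.22]
```

```bash
python3 -m crank '[{"travel":[-0.1,0,0],"turn":0},{"travel":[-0.2,0,0],"turn":0},{"travel":[-0.3,0,0],"turn":0},{"travel":[0,0,0],"turn":0},{"travel":[0,0,0],"turn":0}]'
python3 need.py 517.5 188.6 34 1.741
python3 - <<'E'
from h import *
b=imaging.get_image('side')
cv2.imwrite('pics/p11.png',cv2.resize(b[120:200,205:275],None,fx=7,fy=7))
E
```

```text
t: 16.65
ee_pos: [522.7, 165.8, 37.7]
orientation: [2.006, 2.388, -0.032]
ft_force: [0.2, 0.1, -0.0]
width: 0.4
t 16.65 pos [522.7 165.8  37.7] yaw 1.7443 F [ 0.2  0.1 -0. ] w 0.4 zdir [ 0.004 -0.03  -1.   ] 
 total fullscale shift [ 0.469 -0.024  0.06 ] turn 0.033 q [ 0.3   0.63  1.89 -0.05  0.63  0.17]
```

View pics/p11.png

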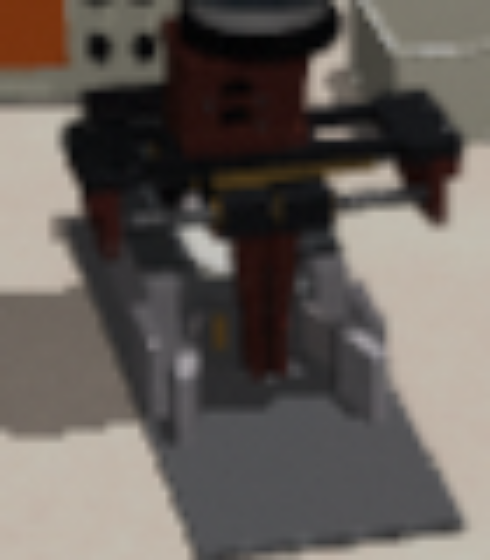

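```bash
python3 -m crank '[{"travel":[-0.2,0,-0.2],"turn":0},{"travel":[0,0,-0.4],"turn":0},{"travel":[0,0,-0.5],"turn":0},{"travel":[0,0,-0.5],"turn":0},{"travel":[0,0,-0.5],"turn":0},{"travel":[0,0,-0.4],"turn":0},{"travel":[-0.6,0,0],"turn":0},{"travel":[-0.8,0,0],"turn":0},{"travel":[-0.8,0,0],"turn":0},{"travel":[-0.8,0,0],"turn":0},{"travel":[-0.8,0,0],"turn":0},{"travel":[-0.6,0,0],"turn":0},{"travel":[0,0,0],"turn":0}]'
python3 - <<'E'
from h import *
a=imaging.get_image('top');b=imaging.get_image('side')
cv2.imwrite('pics/top12.png',a);cv2.imwrite('pics/side12.png',b)
cv2.imwrite('pics/p12.png',cv2.resize(a[160:240,110:250],None,fx=5.5,fy=5.5,interpolation=cv2.INTER_CUBIC))
cv2.imwrite('pics/p13.png',cv2.resize(b[120:200,205:275],None,fx=7,fy=7,interpolation=cv2.INTER_CUBIC))
E
```

```text
t: 18.0
ee_pos: [565.7, -62.8, 184.9]
orientation: [1.987, 2.396, -0.021]
ft_force: [0.5, 0.8, -0.0]
width: 0.3
```

View pics/p12.png

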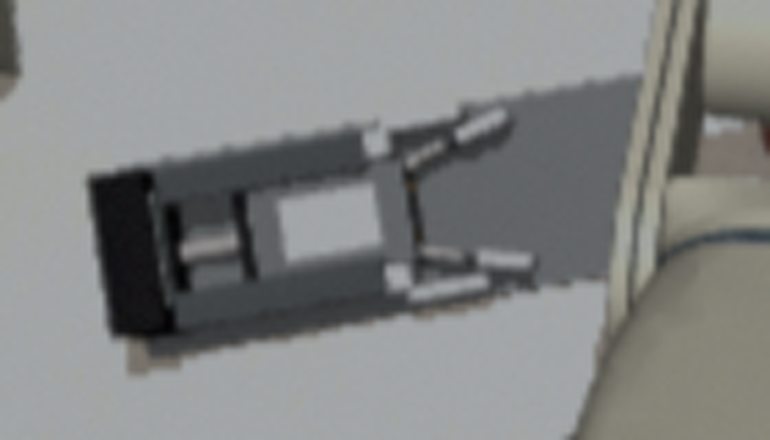

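View pics/p13.png

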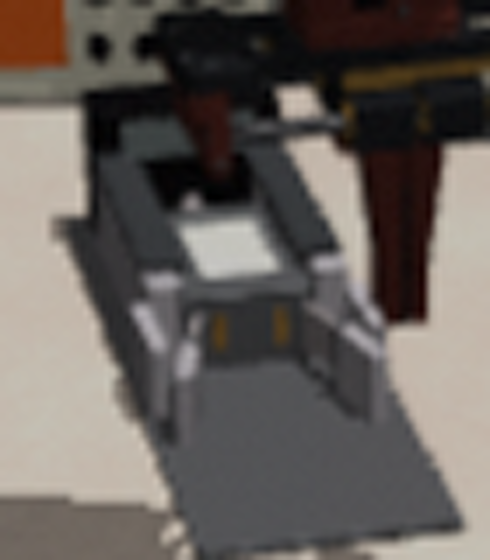

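Run:
```python
from fit import *
a0=cv2.imread('pics/top0.png');a1=cv2.imread('pics/top12.png')
f=lambda a:cv2.resize(a[175:215,165:215],None,fx=7.5,fy=9,interpolation=cv2.INTER_NEAREST)
cv2.imwrite('pics/p14.png',np.hstack([f(a0),f(a1)]))
m=np.array([527.7,129.5]);c,s=np.cos(1.741),np.sin(1.741)
for name,uv,z in[('plate0',(110+290/5.5,160+230/5.5),36),('plate1',(110+257/5.5,160+232/5.5),36),('rearTop',(110+412/5.5,160+215/5.5),46)]:
    d=back('top',uv,z)[0,:2]-m;print(name,c*d[0]+s*d[1],-s*d[0]+c*d[1])
for p in [(115),(110),(120)]:pass
sg=[('top',(-50,25,46),(-50,-25,46)),('side',(-50,25,46),(-50,-25,46)),('side',(-50,25,6),(-50,-25,6)),('top',(-50,0,46),(50,0,46))]
P=m+115*np.array([c,s])
o=np.hstack([draw(a1,'top',sg,(*P,1.741))[660:900,480:880],draw(cv2.imread('pics/side12.png'),'side',sg,(*P,1.741))[500:740,840:1100]])
cv2.imwrite('pics/p15.png',o)
# bystander check
d=cv2.absdiff(a0,a1).max(2);print((d[140:240,270:400]>40).sum())
```

```text
plate0 142.59192310285732 2.1598020431357874
plate1 163.06090024120786 -0.23628382702802497
rearTop 64.56171960549155 7.336218462389597
691
```

View pics/p14.png

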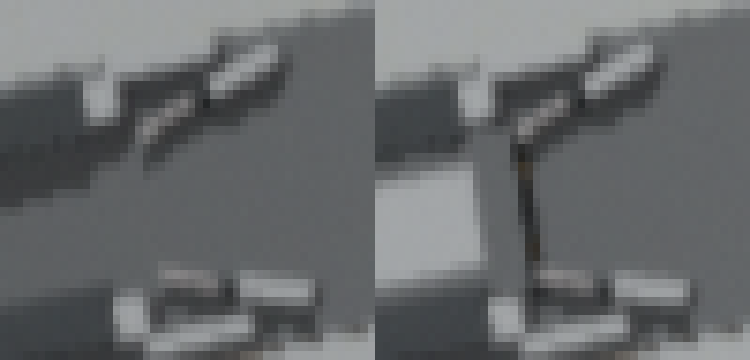

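View pics/p15.png

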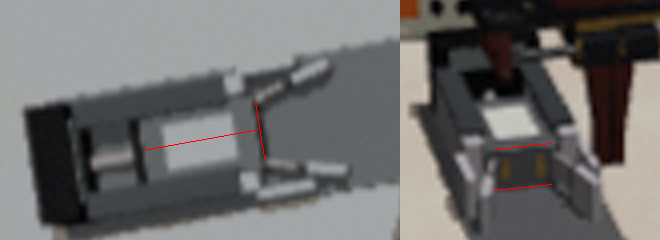

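View pics/side12.png

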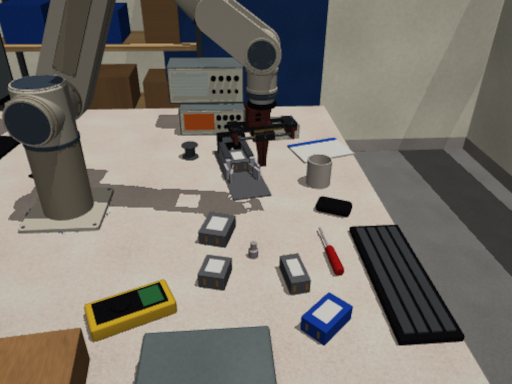

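```bash
python3 -c "
from workcell import workorder,ctrl
print(workorder.close_job()); o=ctrl.get_obs();print(o['t'],o['ft_force'].round(1))"
```

```text
the job is handed in; nothing more can be done
None
the job is handed in; nothing more can be done
```

Pack B (top pixel (290,174)) is in the charging dock with both catches closed behind it. I handed the job in just after 18 s, against the 62 s limit; no verdict was given.

I gripped it across its width (fingers read 64 mm) and set it on the tray. In the side image it matched the predicted pose, about 55 mm before the mouth and in line with it. I then pushed it in with the closed fingers, backed off and lifted clear.

**Last checks that agreed:**
- Both catches look the same in the top picture as before the push, with the pack's rear end at their tips. I measured the rear end about 64.6 mm past the mouth, where 65 is right.
- The plate had moved back. My pixel measure gave about 20 mm, where about 15 is expected; I put the difference down to coarse pixels.
- The wrist force was about zero with the arm clear.
- The other packs and things looked unmoved in the side picture.

**What disagreed or came close:**
- On the last push the wrist force rose to about 42 N for a moment, most likely the plate reaching its stop. That is well under the 120 N wrist limit. The fingertips were pushing, so the 40 N limit on the arm and gripper body should not apply, but I could not confirm that.
- The plate's force showed on the wrist later in the push than I expected. I did not find out why.

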